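# Fit the photometer lamp and trim its amplifiers

### The arm

A 6-joint arm with a two-finger parallel gripper is mounted at the origin on a cart in front of the work surface, level with it; the furniture and walls round the work are solid. World frame = base frame: x ahead of the robot, y to its left, z up, the work surface at z = 0. Lengths are in mm, angles in rad, forces in N, time in s.
With the tool pointing down it reaches from about 350 to 875 mm from the base axis. Payload 4.2 kg.
Tool frame: the origin (TCP) lies midway between the tips of the shut fingers; the grasp point (between the pads) lies 19 mm behind it; z points along the fingers, y is the line along which they close (so a half turn about z gives the same grasp; the last joint's range is limited). The gripper opens to 85 mm and grips with 20 to 120 N. Pads are 22 mm wide; open, the fingers measure 114 mm over their backs; the gripper's body (76 mm by 85 mm) begins 54 mm behind the grasp point. The pads swing forward as they close: fully open they stand 13 mm farther back than shut.
Start: joints at [-0.901, 0.385, 0.008, 0, -1.194, -0.259], TCP at [249.602, -572.973, 231.312] pointing down, gripper open.
Joint ranges: [-3.14, 3.14], [-1.21, 2.06], [-1.07, 1.41], [-3.16, 2.05], [-2.99, -0.16], [-3.1, 3.1]. Speed limits (rad/s): [2.79, 2.79, 3.14, 3.14, 3.14, 3.14].

### API

Orientations are given as a unit quaternion [x, y, z, w].
In Python, from bench import read_state, get_image, job_done gives the robot as it stands.
- The arm moves only by the shell command python3 -m jog 'ROWS'. ROWS is JSON, a list of rows, each a list of 3 entries, a list of its own where there are three numbers: the shift along the world's x, y, z scaled (see below), then the turn, a rotation vector about the world's x, y, z scaled (see below), then the gripper's target within -1 to 1 (shut at 1, half-way at 0, fully open at -1). In form: [[[x, y, z], [wx, wy, wz], claw], ...]. A call has 1 to 20 rows; each row is the pose to reach, as a shift and turn from the pose commanded when the call began; what a row does not reach only later rows make up. The controller multiplies each number of a shift by 10 cm and each number of a turn by 120 degrees. A row lasts 1/10 s, in which the tool goes at most 50 mm and 8.59 degrees, less where a joint would pass 70% of its speed; a pose out of reach is approached as far as the arm can. A call with a number of a shift or a turn outside -1 to 1 is refused whole. A call with a gripper value outside its range is refused whole. The fingers move at their own pace and stop on an object; the grip force is fixed at half the most. Time passes only in rows, so rows that repeat a pose let the fingers close. It gives the time, the measured TCP pose, the force, the opening and the grip force at its end, in the units of the state.
- read_state(): the state, without advancing time (a new reading comes with each control period).
- get_image(name): name is "scene" or "top" or "wrist"; returns a dict with "frame" (400x640x3 uint8, red, green, blue), "range_z" (400x640 float32, mm along the optical axis (not along the pixel's ray), 0 where there is no reading), "fx", "fy", "cx", "cy" (pixels), "distortion" ([k1, k2, p1, p2, k3] as OpenCV has them; the pictures are not rectified), "R" (3x3) and "t" (3): a world point X has camera coordinates R X + t. Camera axes: x right, y down, z forward; pixel columns grow to the right and rows downward; lengths in mm; the calibration is good to about 2 mm. A picture is of the moment at which its call begins.
- job_done(): hands the job in; it is judged then, once.
The state is a dict: "clock": time; "joints": joint angles; "joint_vel": joint speeds; "joint_efforts": joint torques, N m; "position": TCP position; "ee_rot": TCP orientation; "contact_force": force on the tool from outside, world axes, zero at the start; "wrist_torque": the same for the moment, N m; "gripper_width": finger opening in mm; "grasp_force": force on a finger pad.
Only numpy, scipy, OpenCV 4.12 (cv2) and the standard library are available. Lean on these libraries where they do the work, as an engineer would, in place of code of your own. Each camera call takes 0.05 s, during which the arm holds its last target. There are 200 camera calls.

### The job

Fit the lamp holder into the bayonet mount on the photometer: lower its lugs through the gaps onto the seat and twist it clockwise until it is tight. Then take the plastic tuning tool from its stand and with it, not with the fingers, turn the slotted trimmer of every amplifier on the bench until its white pointer stands on the long mark; finally hang the tool back in its stand. Leave the loose jars, marker and tape where they are.

Things in the scene. Friction and masses are not known exactly. Their poses are not given: they have to be found in the camera images.
- lamp_holder: Loose lamp holder, 150 g: black can 55 mm across, 34 mm high, origin at the centre of its flat underside, z up. Two steel lugs at its foot along its +x and -x: to 38 mm from the axis, 12 mm wide, 8 mm thick, underside level with the can's. On top a bar grip along its x: 46 mm long, 14 mm thick (y), from 33 to 63 mm above the origin. Half a turn gives the same fit.
- photometer: Photometer base, fixed: grey housing 140 x 130 x 40 mm high, origin at the centre of its underside. On its top the bayonet mount: two steel claws facing each other, each a wall 19 mm high (inner radius 40.5 mm) with tabs reaching in to 31 mm radius; from the claw's counterclockwise end the tabs' underside ramps down clockwise from 11 to 8 mm over the seat, then comes a stop.
- seat (a point): Centre of the bayonet seat on the housing's flat top, 40 mm above the bench, axes as the photometer's, z up. The gaps between the claws lie about its +x and -x (small white marks): the lamp holder goes down with its lugs along this x (20 degrees off is free), then turns clockwise seen from above, about 76 degrees, until it is tight under the ramps or meets the stops.
- lock (a point): Same point as seat, its x axis turned 76 degrees clockwise from seat's x (seen from above): where the lugs (lamp holder's x, either way round) point when locked tight. Friction then holds it; about 1 N m of twist is ample.
- tuning_tool: Loose plastic tuning tool, 40 g, 108 mm long, upright in its stand; origin at the tip of its blade, z up to the handle. Blade 14 mm wide (x), 3 mm thick (y; 1.8 mm at the last 2.5 mm), 16 mm long; round shank 9 mm; flange 31 mm across, 56 to 60 mm above the tip; handle 22 mm (x) by 16 mm (y), 60 to 108 mm above the tip: grip it across the 16 mm (y).
- tool_stand: Tool stand fixed to the bench: white block 64 x 64 x 75 mm with a square hole of 20 mm through its middle, origin at the centre of its underside. The tool hangs in the hole with its flange resting on the top (blade tip then 19 mm above the bench).
- small_jar: Bystander: small jar with a red cap, 41 mm across, 66 mm high, origin at its foot.
- tape: Bystander: roll of tape lying flat, 52 mm across, 18 mm high, origin under it.
- marker: Bystander: felt marker lying on the bench, 122 mm long (y), 12 mm thick.
- jar_left: Bystander: white jar, 49 mm across, 52 mm high, origin at its foot.
- amp_a: Detector amplifier: grey box 74 x 62 x 45 mm, 1.6 kg, standing on the bench, origin at the centre of its underside, z up. In the middle of its top is a brass slotted trimmer; its +x side has the one long white mark (3 mm wide, 10 mm long); shorter ticks stand every 30 degrees. May be absent.
- trimmer_a (a point): Trimmer axis of amp_a at the box's top (45 mm above the bench), axes as the box's. The slotted head stands 10 mm above this point, 25 mm across; its slot is open at both ends, 4.6 mm wide with its floor 1 mm above this point, straight up to 6 mm and flared to 12 mm at the top.
- trim_a (a joint): Angle of amp_a's trimmer in rad, counterclockwise from above: the white pointer at one end of its slot (the slot's line) lies at this angle from the box's +x, 0 = on the long mark. Turns -2.2 to 2.2, 0.02 N m of friction, stays where left; with the blade in the slot there is about 0.1 rad of play either way.
- amp_b: Detector amplifier: grey box 74 x 62 x 45 mm, 1.6 kg, standing on the bench, origin at the centre of its underside, z up. In the middle of its top is a brass slotted trimmer; its +x side has the one long white mark (3 mm wide, 10 mm long); shorter ticks stand every 30 degrees. May be absent.
- trimmer_b (a point): Trimmer axis of amp_b at the box's top (45 mm above the bench), axes as the box's. The slotted head stands 10 mm above this point, 25 mm across; its slot is open at both ends, 4.6 mm wide with its floor 1 mm above this point, straight up to 6 mm and flared to 12 mm at the top.
- trim_b (a joint): Angle of amp_b's trimmer in rad, counterclockwise from above: the white pointer at one end of its slot (the slot's line) lies at this angle from the box's +x, 0 = on the long mark. Turns -2.2 to 2.2, 0.02 N m of friction, stays where left; with the blade in the slot there is about 0.1 rad of play either way.
- amp_c: Detector amplifier: grey box 74 x 62 x 45 mm, 1.6 kg, standing on the bench, origin at the centre of its underside, z up. In the middle of its top is a brass slotted trimmer; its +x side has the one long white mark (3 mm wide, 10 mm long); shorter ticks stand every 30 degrees. May be absent.
- trimmer_c (a point): Trimmer axis of amp_c at the box's top (45 mm above the bench), axes as the box's. The slotted head stands 10 mm above this point, 25 mm across; its slot is open at both ends, 4.6 mm wide with its floor 1 mm above this point, straight up to 6 mm and flared to 12 mm at the top.
- trim_c (a joint): Angle of amp_c's trimmer in rad, counterclockwise from above: the white pointer at one end of its slot (the slot's line) lies at this angle from the box's +x, 0 = on the long mark. Turns -2.2 to 2.2, 0.02 N m of friction, stays where left; with the blade in the slot there is about 0.1 rad of play either way.
- amp_d: Detector amplifier: grey box 74 x 62 x 45 mm, 1.6 kg, standing on the bench, origin at the centre of its underside, z up. In the middle of its top is a brass slotted trimmer; its +x side has the one long white mark (3 mm wide, 10 mm long); shorter ticks stand every 30 degrees. May be absent.
- trimmer_d (a point): Trimmer axis of amp_d at the box's top (45 mm above the bench), axes as the box's. The slotted head stands 10 mm above this point, 25 mm across; its slot is open at both ends, 4.6 mm wide with its floor 1 mm above this point, straight up to 6 mm and flared to 12 mm at the top.
- trim_d (a joint): Angle of amp_d's trimmer in rad, counterclockwise from above: the white pointer at one end of its slot (the slot's line) lies at this angle from the box's +x, 0 = on the long mark. Turns -2.2 to 2.2, 0.02 N m of friction, stays where left; with the blade in the slot there is about 0.1 rad of play either way.

How it is judged (in metres and radians):
On the way, in this order (a step that is already met when the one before it is completed fails the run):
1. the lamp holder sits on its seat, twisted clockwise until tight (horizontal distance between lamp_holder and seat below 0.005 m and z of lamp_holder in the frame of seat between -0.002 and 0.0025 m and angle between lamp_holder's own z axis and vertical below 0.08 rad and angle between the x axis of lamp_holder and the x axis of lock, either way round below 0.16 rad), for 0.2 s.
2. the trimmer of every amplifier points at its long mark (value of joint trim_a between -0.12 and 0.12 rad and value of joint trim_b between -0.12 and 0.12 rad and value of joint trim_c between -0.12 and 0.12 rad and value of joint trim_d between -0.12 and 0.12 rad), for 0.2 s.
At the end, for the whole second after the job is handed in: The lamp holder is upright on the seat (within 5 mm of centre, height within 2.5 mm) with its lugs within 0.16 rad of the lock direction; every trimmer present is within 0.12 rad of its long mark; the tuning tool hangs upright in its stand, flange on the top, at rest (all of step 1 and all of step 2 and horizontal distance between tuning_tool and tool_stand below 0.008 m and z of tuning_tool in the frame of tool_stand between 0.015 and 0.0225 m and angle between tuning_tool's own z axis and vertical below 0.1 rad and linear speed of each of tuning_tool, lamp_holder below 0.02 m/s); the robot touches nothing.
It fails at once if an amplifier or its trimmer is pushed with the fingers instead of the tool (contact force between the fingers and amp_a above 1.5 N or contact force between the fingers and amp_b above 1.5 N or contact force between the fingers and amp_c above 1.5 N or contact force between the fingers and amp_d above 1.5 N).
It fails at once if a bystander (jar, marker, tape) is displaced by more than 3 cm (distance of any of small_jar, tape, marker, jar_left from where it was at the start of the episode above 0.03 m).
Of amp_a, amp_b, amp_c, amp_d only 3 to 4 are there at a start; the rules pass over those that are not, and their reading is None.
At some moment in a run one of lamp_holder may be knocked a few centimetres aside while the robot is not near it.
It also fails if it takes over 208 s, if anything falls off the work surface, if the arm or the gripper's body presses on something with over 40 N, if the wrist force passes 120 N, or if a joint passes its speed limit or range.

## Working session

There is one attempt and no reset: what is moved stays moved. The work goes in short steps, Python scripts to look and compute and a shell command to move; the robot and the scene stay as the last step left them, time stands still between calls to the robot, and variables do not carry over. Pictures are saved under pics/ and viewed, at most 14 in all, crops included, and the job is handed in when it is done.

```bash
mkdir -p pics; ls; cat > h.py <<'E'
import numpy as np, cv2
from bench import read_state, get_image
def cam(n):
    g=get_image(n); g['K']=np.array([[g['fx'],0,g['cx']],[0,g['fy'],g['cy']],[0,0,1.]]); g['D']=np.array(g['distortion'],float)
    g['R']=np.array(g['R']);g['t']=np.array(g['t']); return g
def save(g,name): cv2.imwrite('pics/'+name,cv2.cvtColor(g['frame'],cv2.COLOR_RGB2BGR))
def ray(g,uv,z):
    "pixels -> world points on plane z"
    p=cv2.undistortPoints(np.array(uv,float).reshape(-1,1,2),g['K'],g['D']).reshape(-1,2)
    d=np.c_[p,np.ones(len(p))]@g['R']; c=-g['R'].T@g['t']
    return c+d*((z-c[2])/d[:,2])[:,None]
def cloud(g):
    h,w=g['range_z'].shape; u,v=np.meshgrid(np.arange(w),np.arange(h))
    p=cv2.undistortPoints(np.stack([u,v],-1).reshape(-1,1,2).astype(float),g['K'],g['D']).reshape(-1,2)
    z=g['range_z'].reshape(-1,1); P=(np.c_[p,np.ones(len(p))]*z-g['t'])@g['R']
    P[z[:,0]==0]=np.nan; return P.reshape(h,w,3)
def proj(g,X): return cv2.projectPoints(np.array(X,float).reshape(-1,1,3),cv2.Rodrigues(g['R'])[0],g['t'],g['K'],g['D'])[0].reshape(-1,2)
E
python3 - <<'E'
from h import *
for n in('top','scene'):
    g=cam(n); save(g,n+'0.png'); print(n,g['fx'],-g['R'].T@g['t'],g['R'].round(2).tolist())
s=read_state();print(s)
E
```

```text
pics
top 481.3145575730267 [ 443.93936887   49.70086161 1221.93379894] [[0.02, -1.0, 0.02], [-1.0, -0.02, -0.09], [0.09, -0.01, -1.0]]
scene 463.58467577687276 [ 73.46660109 656.55719319 954.28202535] [[-0.82, -0.57, -0.01], [-0.42, 0.62, -0.66], [0.38, -0.54, -0.75]]
{'clock': 0.1, 'joints': array([-9.01404818e-01,  3.85458358e-01,  6.78331516e-03, -4.77334504e-04,
       -1.19400651e+00, -2.58633982e-01]), 'joint_vel': array([-0.00054425, -0.00127707,  0.00200399,  0.00186224,  0.00106649,
        0.00113723]), 'joint_efforts': array([-6.39745540e-04, -3.93321061e+01,  1.88928741e+01,  4.19791907e+00,
       -2.59712069e-03,  2.00192579e-05]), 'position': array([ 249.40320089, -572.51341758,  230.34570475]), 'ee_rot': array([-2.03851707e-01,  9.79001299e-01,  9.42228458e-04, -2.23472152e-04]), 'contact_force': array([-0.98364002,  0.34481269, -0.30860198]), 'wrist_torque': array([ 0.00261261, -0.08992355,  0.02147156]), 'grasp_force': 0.0, 'gripper_width': 85.59414203089551}
```

View pics/top0.png

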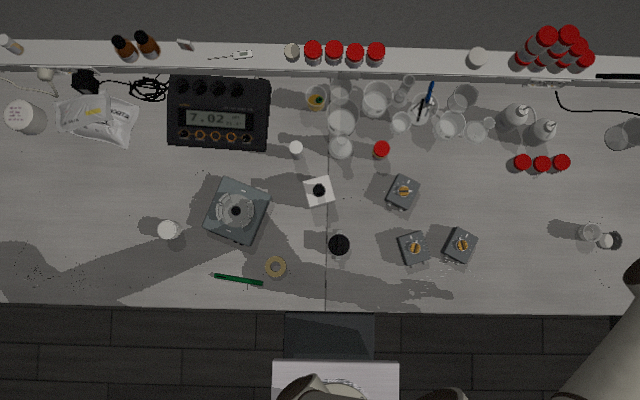

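View pics/scene0.png

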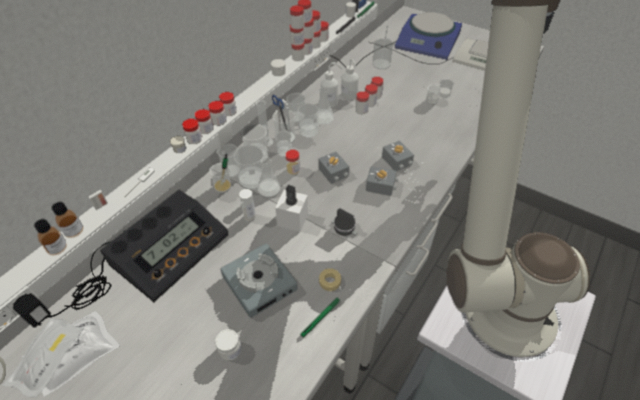

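The top view shows three amps (about (403,190), (413,247), (460,244)), the stand with the tool at (319,190), the lamp holder at (339,245) and the photometer at (236,210). The bystanders are clear of all of these.

```bash
python3 - <<'E'
from h import *
g=cam('top')
for n,uv,z in[('stand',(319,190),75),('tool',(319,190),127),('lamp',(339,244),60),('phot',(236,211),45),('a1',(403,190),55),('a2',(414,248),55),('a3',(461,244),55),('jar',(381,149),66),('jarL',(168,229),52),('tape',(275,267),18),('mk',(236,279),10)]:
    print(n,ray(g,[uv],z).round(0))
w=cam('wrist'); print(w['fx'],-w['R'].T@w['t'],w['R'].round(3).tolist())
s=read_state(); print(s['position'],s['clock'])
E
```

```text
stand [[571.  52.  75.]]
tool [[565.  52. 127.]]
lamp [[443.   1.  60.]]
phot [[518. 254.  45.]]
a1 [[ 578. -153.   55.]]
a2 [[ 437. -181.   55.]]
a3 [[ 449. -296.   55.]]
jar [[676. -97.  66.]]
jarL [[470. 416.  52.]]
tape [[383. 157.  18.]]
mk [[350. 254.  10.]]
281.90051402999825 [ 170.57890373 -605.72294328  374.57447204] [[-0.4, 0.917, 0.002], [0.867, 0.377, 0.327], [0.299, 0.132, -0.945]]
[ 249.45005825 -572.67129125  230.60121867] 0.2
```

```bash

python3 -m jog '[[[0.2,0.45,0],[0,0,0],-1],[[0.42,0.9,0],[0,0,0],-1],[[0.42,0.9,0],[0,0,0],-1]]'
python3 -m jog '[[[0.2,0.45,0],[0,0,0],-1],[[0.42,0.9,0],[0,0,0],-1]]' >/dev/null
python3 -m jog '[[[0.2,0.45,0],[0,0,0],-1],[[0.42,0.9,0],[0,0,0],-1]]' >/dev/null
python3 -m jog '[[[0.2,0.45,0],[0,0,0],-1],[[0.42,0.9,0],[0,0,0],-1],[[0.42,0.9,0],[0,0,0],-1],[[0.42,0.9,0],[0,0,0],-1],[[0.42,0.9,0],[0,0,0],-1]]'
python3 - <<'E'
from h import *
g=cam('wrist'); save(g,'w1.png'); np.save('w1.npy',g,allow_pickle=True)
s=read_state(); print(s['joints'].round(3), s['ee_rot'])
print(proj(g,[[578,-153,55],[437,-181,55],[449,-296,55]]))
E
```

```text
clock: 0.5
position: [292.9, -479.0, 231.4]
ee_rot: [-0.206, 0.979, 0.001, 0.0]
contact_force: [0.6, -1.0, 0.2]
gripper_width: 85.1
grasp_force: 0.0
clock: 1.4
position: [417.2, -213.7, 231.2]
ee_rot: [-0.204, 0.979, 0.0, -0.0]
contact_force: [-0.3, -0.2, 0.4]
gripper_width: 85.6
grasp_force: 0.0
[-0.126  0.116 -0.358  0.    -1.096 -1.035] [-2.03055471e-01  9.79167214e-01  3.89793814e-05 -2.03163946e-04]
[[312.82838159 304.21847462]
 [337.11768889 208.30389254]
 [243.52641795 180.31520129]]
```

View pics/w1.png

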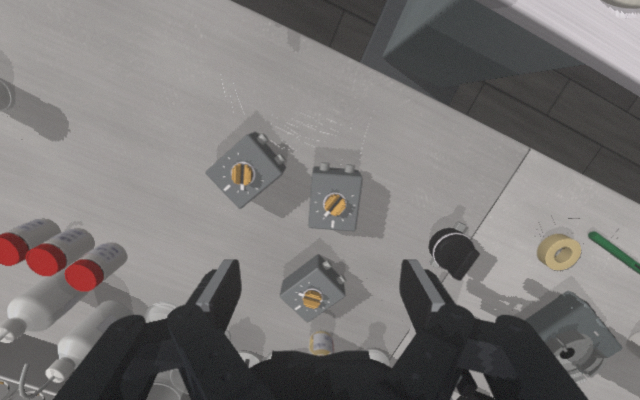

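The wrist picture shows the amps at (243,175), (335,203) and (313,298), the lamp holder at (452,252), and the photometer at the lower right. I'll enlarge the amps.

```bash
python3 - <<'E'
from h import *
im=cv2.imread('pics/w1.png'); t=[cv2.resize(im[y-40:y+40,x-40:x+40],(400,400),interpolation=cv2.INTER_CUBIC) for x,y in((245,172),(335,200),(314,292))]
t[2]=t[2]; o=np.hstack(t); cv2.imwrite('pics/w1c.png',cv2.resize(o,(798,266),interpolation=cv2.INTER_AREA))
E
```

```text
(no output)
```

View pics/w1c.png

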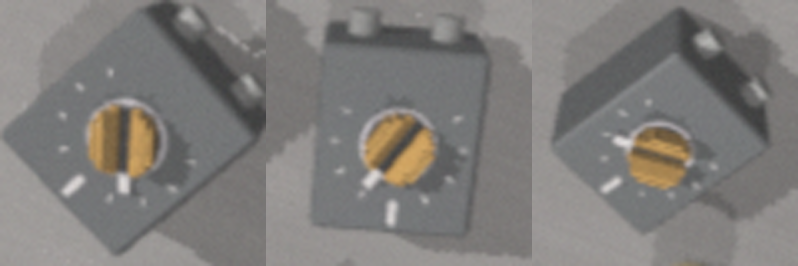

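Amp 1's pointer is roughly 45° from its long mark, amp 2's about 45° and amp 3's about 55°. I'll measure them and move on to view the lamp, mount and stand.

```bash

python3 -m jog '[[[0.1,0.45,0],[0,0,0],-1],[[0.2,0.9,0],[0,0,0],-1]]' >/dev/null
python3 -m jog '[[[0.1,0.45,0],[0,0,0],-1],[[0.2,0.9,0],[0,0,0],-1]]' >/dev/null
python3 -m jog '[[[0.1,0.45,0],[0,0,0],-1],[[0.2,0.9,0],[0,0,0],-1]]' >/dev/null
python3 -m jog '[[[0.1,0.45,0],[0,0,0],-1],[[0.2,0.85,0],[0,0,0],-1],[[0.2,0.85,0],[0,0,0],-1],[[0.2,0.85,0],[0,0,0],-1],[[0.2,0.85,0],[0,0,0],-1]]'
python3 - <<'E'
from h import *
a=np.load('w1.npy',allow_pickle=True).item()
hsv=cv2.cvtColor(a['frame'],cv2.COLOR_RGB2HSV); m=cv2.inRange(hsv,(10,120,90),(28,255,255))
for nm,h,k,p in(('1',(242,174.4),(227.3,187.6),(242.3,187.3)),('2',(335.3,203.9),(332.6,224.1),(326.9,214.1)),('3',(311.9,298.9),(297.8,307.9),(301.1,294.7))):
    y,x=np.nonzero(m); s=np.hypot(x-h[0],y-h[1])<15; (cx,cy),r=cv2.minEnclosingCircle(np.c_[x[s],y[s]].astype(np.float32))
    C=ray(a,[(cx,cy)],55)[0]; M=ray(a,[k],45)[0]; 
    f=lambda P:np.degrees(np.arctan2(*(P-C)[1::-1]))
    print(nm,(cx,cy,r),C.round(1),'mark r',np.hypot(*(M-C)[:2]).round(1),'yaw',f(M).round(1),'ptr@45,55',[(f(P).round(1),np.hypot(*(P-C)[:2]).round(1)) for P in(ray(a,[p],45)[0],ray(a,[p],55)[0])])
g=cam('wrist'); save(g,'w2.png'); np.save('w2.npy',g,allow_pickle=True)
t=cam('top'); print('a top',[ray(t,[u],55)[0].round(1) for u in((403,190),(414,248),(461,244))])
E
```

```text
clock: 2.55
position: [497.5, 140.2, 231.1]
ee_rot: [-0.203, 0.979, -0.0, -0.0]
contact_force: [-0.9, 1.3, -0.1]
gripper_width: 85.3
grasp_force: 0.0
1 (241.48260498046875, 174.65652465820312, 10.054887771606445) [ 443.5 -300.3   55. ] mark r 28.4 yaw -26.1 ptr@45,55 [(np.float64(13.3), np.float64(18.4)), (np.float64(22.0), np.float64(15.3))]
2 (334.5, 204.5, 9.823541641235352) [ 433.8 -185.9   55. ] mark r 29.9 yaw 20.8 ptr@45,55 [(np.float64(-4.9), np.float64(18.5)), (np.float64(-12.6), np.float64(15.3))]
3 (311.7115478515625, 299.5769348144531, 8.437241554260254) [ 571.5 -157.4   55. ] mark r 30.1 yaw -19.1 ptr@45,55 [(np.float64(-68.1), np.float64(15.1)), (np.float64(-95.6), np.float64(16.4))]
a top [array([ 577.9, -153.4,   55. ]), array([ 437.1, -181.4,   55. ]), array([ 449. , -296.5,   55. ])]
```

View pics/w2.png

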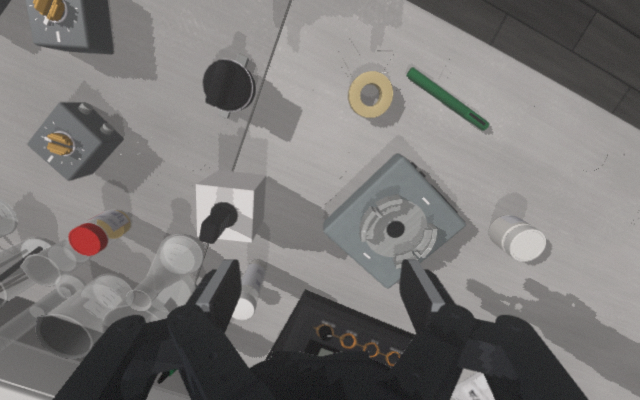

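The view shows the lamp holder at (229,85), the stand at (228,205) with the tool in it, the mount centre at (397,229), and its white gap marks at (425,201) and (367,256). Next is a closer look at the lamp.

```bash

python3 -m jog '[[[0,-0.45,-0.2],[0,0,0],-1],[[0,-0.9,-0.5],[0,0,0],-1],[[0,-1,-0.6],[0,0,0],-1],[[0,-1,-0.6],[0,0,0],-1],[[0,-1,-0.6],[0,0,0],-1],[[0,-1,-0.6],[0,0,0],-1]]'
python3 - <<'E'
from h import *
g=np.load('w2.npy',allow_pickle=True).item(); P=cloud(g)
im=g['frame'].astype(int)
wh=(im.min(2)>190).astype(np.uint8); n,l,st,ce=cv2.connectedComponentsWithStats(wh)
for i in range(1,n):
    if 3<st[i,4]<80 and 330<ce[i][0]<470 and 150<ce[i][1]<290: print('white',ce[i].round(1),st[i,4],ray(g,[ce[i]],40)[0].round(1))
print('plane z at housing',P[225:232,393:401,2].mean(), P[180,400],P[85,229],P[200,205])
w=((im.min(2)>200)).astype(np.uint8); n,l,st,ce=cv2.connectedComponentsWithStats(w)
i=l[195,205]; print('stand',st[i],ce[i])
g=cam('wrist'); save(g,'w3.png'); np.save('w3.npy',g,allow_pickle=True)
im=cv2.imread('pics/w3.png'); u=proj(g,[443,1,40])[0].astype(int); print(u)
u0=max(u[0]-75,0);v0=max(u[1]-75,0); print(u0,v0); cv2.imwrite('pics/w3c.png',cv2.resize(im[v0:v0+150,u0:u0+150],(600,600),interpolation=cv2.INTER_CUBIC))
E
```

```text
clock: 3.25
position: [498.3, 42.3, 172.5]
ee_rot: [-0.204, 0.979, 0.0, 0.001]
contact_force: [0.2, -0.2, 0.8]
gripper_width: 86.0
grasp_force: 0.0
white [425.5 200.5] 16 [468.2 273.5  40. ]
white [366.3 255.2] 10 [567.3 239.8  40. ]
plane z at housing 42.26450315537283 [457.65613918 231.23204923  39.97459514] [437.21527845   7.39091049  44.16808083] [560.55918142  28.45275851  76.1814814 ]
stand [196 185  21  50 578] [204.20069204 201.95847751]
[302 126]
227 51
```

View pics/w3c.png

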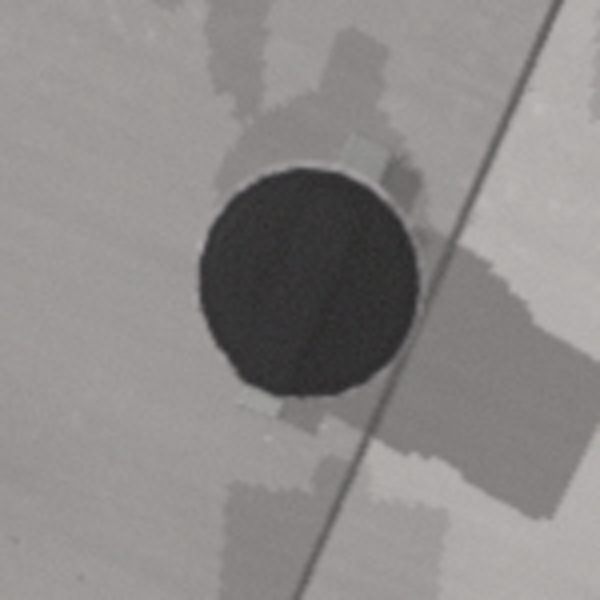

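The close view shows the can centred at crop (308,282), with the lugs at (365,155) and (262,403).

```bash
python3 - <<'E'
from h import *
g=np.load('w3.npy',allow_pickle=True).item(); P=cloud(g)
L=ray(g,[(318.2,89.8),(292.5,151.8)],8); print('lugs',L.round(1),L.mean(0).round(1),np.hypot(*(L[0]-L[1])[:2]),np.degrees(np.arctan2(*(L[0]-L[1])[1::-1])))
print('can',ray(g,[(304,121.5)],34).round(1), 'cam',(-g['R'].T@g['t']).round(0))
Q=P[80:165,255:355].reshape(-1,3); b=Q[Q[:,2]>57]; c=b[:,:2].mean(0); e,v=np.linalg.eigh(np.cov(b[:,:2].T))
print('bar',len(b),b[:,2].mean(),cv2.minAreaRect(b[:,:2].astype(np.float32)),c,np.degrees(np.arctan2(v[1,1],v[0,1])))
k=Q[(Q[:,2]>31)&(Q[:,2]<37)]; print('can top',len(k),cv2.minEnclosingCircle(k[:,:2].astype(np.float32)))
# stand & tool by depth, photometer
for f in('w2','w3'):
    g=np.load(f+'.npy',allow_pickle=True).item(); Q=cloud(g).reshape(-1,3); s=(abs(Q[:,0]-565)<60)&(abs(Q[:,1]-50)<60)
    for lo,hi in((70,79),(104,135)):
        b=Q[s&(Q[:,2]>lo)&(Q[:,2]<hi)]; 
        if len(b): print(f,lo,len(b),cv2.minAreaRect(b[:,:2].astype(np.float32)),np.median(b,0))
E
```

```text
lugs [[405.9   1.4   8. ]
 [474.8   0.8   8. ]] [440.4   1.1   8. ] 68.99386812464607 179.50820318136857
can [[438.6   0.8  34. ]] cam [419.   9. 316.]
bar 853 63.93273657050602 ((439.14556884765625, 0.910186767578125), (14.084558486938477, 45.77182388305664), 88.7788314819336) [438.37584021   1.03116125] 178.51163469782793
can top 1596 ((439.43267822265625, 0.6392638683319092), 27.20998764038086)
w2 70 2229 ((567.47509765625, 53.377296447753906), (64.78695678710938, 65.05683135986328), 16.629976272583008) [556.6211336   60.08696588  76.48253721]
w2 104 575 ((567.1539916992188, 53.87421417236328), (22.434030532836914, 16.22096061706543), 6.61578369140625) [562.35325298  54.85610816 126.92694272]
w3 70 2851 ((567.6351318359375, 53.22077178955078), (65.87005615234375, 63.16923141479492), 16.443876266479492) [556.97404647  46.87267319  76.55044552]
w3 104 765 ((566.7326049804688, 53.501922607421875), (23.381601333618164, 16.728252410888672), 6.676559925079346) [559.96879557  52.12214238 127.03569461]
```

```bash

python3 -m jog '[[[-0.58,-0.41,0],[0,0,0.667],-1],[[-0.58,-0.41,0],[0,0,0.667],-1],[[-0.58,-0.41,0],[0,0,0.667],-1],[[-0.58,-0.41,0],[0,0,0.667],-1],[[-0.58,-0.41,0],[0,0,0.667],-1],[[-0.58,-0.41,0],[0,0,0.667],-1],[[-0.58,-0.41,0],[0,0,0.667],-1],[[-0.58,-0.41,0],[0,0,0.667],-1],[[-0.58,-0.41,0],[0,0,0.667],-1],[[-0.58,-0.41,0],[0,0,0.667],-1]]'
python3 -m jog '[[[0,0,0],[0,0,0.628],-1],[[0,0,0],[0,0,0.628],-1],[[0,0,0],[0,0,0.628],-1],[[0,0,0],[0,0,0.628],-1],[[0,0,-0.2],[0,0,0.628],-1],[[0,0,-0.4],[0,0,0.628],-1],[[0,0,-0.4],[0,0,0.628],-1],[[0,0,-0.5],[0,0,0.628],-1],[[0,0,-0.6],[0,0,0.628],-1],[[0,0,-0.6],[0,0,0.628],-1],[[0,0,-0.6],[0,0,0.628],-1],[[0,0,-0.6],[0,0,0.628],-1]]'
python3 - <<'E'
from h import *
g=cam('wrist'); Q=cloud(g).reshape(-1,3); b=Q[(abs(Q[:,0]-439)<40)&(abs(Q[:,1])<40)&(Q[:,2]>57)&(Q[:,2]<68)]
print(len(b),cv2.minAreaRect(b[:,:2].astype(np.float32))); s=read_state(); print(s['position'],s['joints'].round(2))
E
```

```text
clock: 4.3
position: [440.1, 1.8, 172.1]
ee_rot: [0.787, -0.617, 0.001, -0.001]
contact_force: [-0.8, -0.2, -0.6]
gripper_width: 85.5
grasp_force: 0.0
clock: 5.5
position: [440.2, 1.3, 112.1]
ee_rot: [1.0, -0.01, 0.001, -0.0]
contact_force: [0.2, 0.5, 1.0]
gripper_width: 85.4
grasp_force: 0.0
1061 ((440.23577880859375, 0.07040834426879883), (13.906183242797852, 45.45885467529297), 89.37812805175781)
[440.10618892   1.25504587 112.05047802] [ 0.37  0.21 -0.6   0.   -0.77  1.18]
```

```bash

python3 -m jog '[[[0,0,-0.4],[0,0,0],-1],[[0,-0.005,-0.65],[0,0,0],-1],[[0,-0.005,-0.73],[0,0,0],-1],[[0,-0.005,-0.73],[0,0,0],-1],[[0,-0.005,-0.73],[0,0,0],1],[[0,-0.005,-0.73],[0,0,0],1],[[0,-0.005,-0.73],[0,0,0],1],[[0,-0.005,-0.73],[0,0,0],1],[[0,-0.005,-0.73],[0,0,0],1],[[0,-0.005,-0.73],[0,0,0],1],[[0,-0.005,-0.73],[0,0,0],1],[[0,-0.005,-0.73],[0,0,0],1],[[0,-0.005,-0.73],[0,0,0],1],[[0,-0.005,-0.73],[0,0,0],1]]'
```

```text
clock: 6.95
position: [439.8, 0.4, 38.8]
ee_rot: [1.0, -0.009, 0.0, -0.0]
contact_force: [-1.4, -0.3, 5.6]
gripper_width: 12.8
grasp_force: 59.6
```

```bash

python3 -m jog '[[[0,0,0.4],[0,0,0],1],[[0.05,0.2,0.85],[0,0,0],1],[[0.2,0.6,0.9],[0,0,-0.05],1],[[0.26,0.85,0.9],[0,0,-0.148],1]]'
python3 -m jog '[[[0.13,0.45,0],[0,0,0],1],[[0.26,0.85,0],[0,0,0],1]]' >/dev/null
python3 -m jog '[[[0.13,0.45,0],[0,0,0],1],[[0.26,0.86,0],[0,0,0],1],[[0.26,0.86,0],[0,0,0],1],[[0.26,0.86,0],[0,0,0],1],[[0.26,0.86,0],[0,0,0],1]]'
python3 - <<'E'
from h import *
g=np.load('w2.npy',allow_pickle=True).item(); Q=cloud(g).reshape(-1,3); d=np.hypot(Q[:,0]-518,Q[:,1]-256.6)
b=Q[(d<70)&(Q[:,2]>54)&(Q[:,2]<66)]; print(len(b),np.median(b[:,2]),cv2.minEnclosingCircle(b[:,:2].astype(np.float32)))
b=Q[(d<110)&(Q[:,2]>36)&(Q[:,2]<46)]; print(cv2.minAreaRect(b[:,:2].astype(np.float32)))
g=cam('wrist'); save(g,'w4.png'); np.save('w4.npy',g,allow_pickle=True)
E
```

```text
clock: 7.35
position: [467.6, 87.7, 130.4]
ee_rot: [0.99, -0.139, 0.003, -0.002]
contact_force: [-0.1, -0.1, -1.9]
gripper_width: 12.8
grasp_force: 59.1
clock: 8.05
position: [516.6, 255.3, 127.5]
ee_rot: [0.991, -0.137, -0.001, 0.001]
contact_force: [0.6, -0.9, -1.9]
gripper_width: 12.9
grasp_force: 59.1
1300 58.075410184861866 ((517.0540161132812, 255.56573486328125), 47.599761962890625)
((516.8005981445312, 255.2666015625), (130.38290405273438, 140.1190185546875), 69.44954681396484)
```

View pics/w4.png

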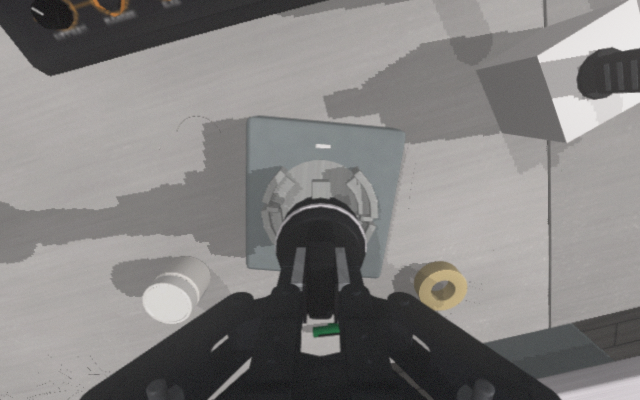

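The holder is above the mount with its lug (320,188) in line with the gap mark (323,146). I'll lower it.

```bash

python3 -m jog '[[[0.004,0.002,-0.2],[0,0,-0.03],1],[[0.004,0.002,-0.3],[0,0,-0.03],1],[[0.004,0.002,-0.36],[0,0,-0.03],1],[[0.004,0.002,-0.41],[0,0,-0.03],1],[[0.004,0.002,-0.45],[0,0,-0.03],1],[[0.004,0.002,-0.48],[0,0,-0.03],1],[[0.004,0.002,-0.48],[0,0,-0.03],1],[[0.004,0.002,-0.48],[0,0,-0.03],1]]'
```

```text
clock: 8.9
position: [518.1, 256.7, 80.5]
ee_rot: [0.986, -0.167, 0.0, -0.0]
contact_force: [-0.9, -0.2, -1.6]
gripper_width: 12.5
grasp_force: 59.1
```

```bash

python3 -m jog '[[[0,0,-0.01],[0,0,0],1],[[0,0,-0.02],[0,0,0],1],[[0,0,-0.02],[0,0,0],1],[[0,0,-0.02],[0,0,0],1]]'
python3 - <<'E'
from h import *
g=cam('wrist'); s=read_state(); print(s['position'],s['contact_force'],s['wrist_torque'])
E
```

```text
clock: 9.3
position: [518.1, 256.7, 78.9]
ee_rot: [0.986, -0.167, 0.0, -0.0]
contact_force: [-1.5, 0.7, 2.5]
gripper_width: 12.5
grasp_force: 59.5
[518.12765239 256.74552811  78.85483369] [-1.77651936 -1.10696914  3.06586333] [-0.06127808  0.32339396  0.01390472]
```

```bash

python3 -m jog '[[[0,0,0],[0,0,-0.06],1],[[0,0,0],[0,0,-0.12],1],[[0,0,0],[0,0,-0.18],1],[[0,0,0],[0,0,-0.24],1],[[0,0,0],[0,0,-0.3],1],[[0,0,0],[0,0,-0.36],1],[[0,0,0],[0,0,-0.42],1],[[0,0,0],[0,0,-0.48],1],[[0,0,0],[0,0,-0.53],1],[[0,0,0],[0,0,-0.58],1],[[0,0,0],[0,0,-0.58],1],[[0,0,0],[0,0,-0.58],1]]'
python3 -c "
from h import *
s=read_state(); print(s['wrist_torque'],s['joints'].round(2))"
```

```text
clock: 10.55
position: [518.7, 257.1, 78.8]
ee_rot: [0.715, -0.699, 0.0, -0.001]
contact_force: [0.4, 0.5, 1.7]
gripper_width: 13.1
grasp_force: 59.6
[ 0.04502132 -0.37658005  0.03719762] [ 0.74  0.46 -0.3   0.   -0.81 -0.72]
```

Free so far, about 69° turned. I'll continue in small steps.

```bash

python3 -m jog '[[[0,0,0],[0,0,-0.02],1],[[0,0,0],[0,0,-0.04],1],[[0,0,0],[0,0,-0.055],1],[[0,0,0],[0,0,-0.055],1],[[0,0,0],[0,0,-0.055],1]]'
python3 -c "
from h import *
s=read_state(); print(s['wrist_torque'])"
python3 -m jog '[[[0,0,0],[0,0,-0.015],1],[[0,0,0],[0,0,-0.03],1],[[0,0,0],[0,0,-0.03],1],[[0,0,0],[0,0,-0.03],1]]'
python3 -c "
from h import *
s=read_state(); print(s['wrist_torque'])"
```

```text
clock: 11.05
position: [518.8, 257.1, 78.8]
ee_rot: [-0.673, 0.739, -0.0, 0.001]
contact_force: [2.2, 1.0, 3.4]
gripper_width: 12.6
grasp_force: 59.6
[ 0.14622649 -0.76949742  0.02742375]
clock: 11.45
position: [519.0, 257.0, 78.8]
ee_rot: [-0.65, 0.76, -0.0, 0.001]
contact_force: [4.5, 0.8, 2.4]
gripper_width: 12.9
grasp_force: 59.7
[-0.12341411 -1.39173311  0.53539033]
```

```bash

python3 -m jog '[[[-0.005,0,0],[0,0,-0.01],1],[[-0.01,0,0],[0,0,-0.02],1],[[-0.01,0,0],[0,0,-0.02],1],[[-0.01,0,0],[0,0,-0.02],1]]'
python3 -c "
from h import *
s=read_state(); print(s['wrist_torque'])"
```

```text
clock: 11.85
position: [518.9, 257.0, 78.9]
ee_rot: [-0.635, 0.772, -0.001, 0.002]
contact_force: [7.6, -1.5, -0.7]
gripper_width: 12.6
grasp_force: 66.6
[-0.513102   -2.38025341  1.43569941]
```

Tight at 1.4 N·m. I'll release, rise and check.

```bash

python3 -m jog '[[[0,0,0],[0,0,0],-1],[[0,0,0],[0,0,0],-1],[[0,0,0],[0,0,0],-1],[[0,0,0],[0,0,0],-1],[[0,0,0],[0,0,0],-1],[[0,0,0],[0,0,0],-1],[[0,0,0.3],[0,0,0],-1],[[0,0,0.7],[0,0,0],-1],[[0,0,1],[0,0,0],-1],[[0,0,1],[0,0,0],-1],[[0,0,1],[0,0,0],-1]]'
python3 - <<'E'
from h import *
g=cam('wrist'); save(g,'w5.png'); Q=cloud(g).reshape(-1,3); d=np.hypot(Q[:,0]-517,Q[:,1]-255.5)
b=Q[(d<40)&(Q[:,2]>97)&(Q[:,2]<110)]; print(len(b),np.median(b[:,2]),cv2.minAreaRect(b[:,:2].astype(np.float32)))
b=Q[(d<110)&(Q[:,2]>36)&(Q[:,2]<46)]; print(cv2.minAreaRect(b[:,:2].astype(np.float32)))
b=Q[(d>32)&(d<52)&(Q[:,2]>55)&(Q[:,2]<64)]; print(cv2.minEnclosingCircle(b[:,:2].astype(np.float32)))
wh=(g['frame'].min(2)>190).astype(np.uint8); n,l,st,ce=cv2.connectedComponentsWithStats(wh)
for i in range(1,n):
    p=ray(g,[ce[i]],40)[0]
    if 3<st[i,4]<120 and 45<np.hypot(*(p[:2]-[517,255.5]))<60: print('white',ce[i].round(1),p.round(1))
E
```

```text
clock: 12.95
position: [516.8, 256.7, 178.9]
ee_rot: [-0.633, 0.774, 0.0, 0.001]
contact_force: [0.5, -0.1, -0.4]
gripper_width: 85.5
grasp_force: 0.0
867 104.13909263265231 ((516.6096801757812, 255.68771362304688), (45.514251708984375, 13.980057716369629), 81.62187194824219)
((516.9701538085938, 255.09693908691406), (129.06924438476562, 139.36343383789062), 69.16114044189453)
((516.82275390625, 255.80319213867188), 47.29612350463867)
white [268.  184.3] [566.7 239.4  40. ]
white [367. 197.] [468.  273.4  40. ]
```

View pics/w5.png

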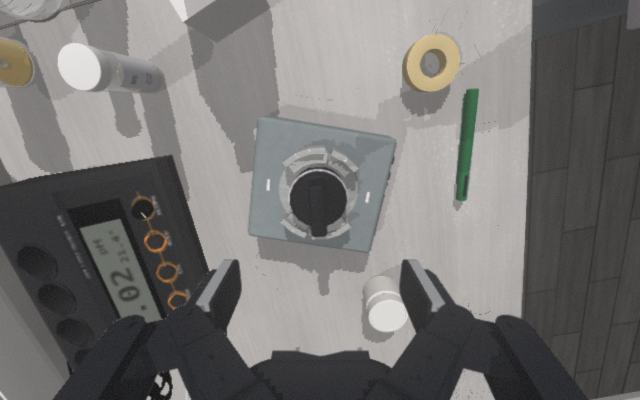

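The lamp bar is at 81.6° (lock is about 83–85°), its centre is within 1 mm and its top is at 104 mm, so it is seated and locked. The bystanders are undisturbed. Next is the tool.

```bash

python3 -m jog '[[[0.08,-0.35,0],[0,0,0.07],-1],[[0.17,-0.7,0],[0,0,0.14],-1]]' >/dev/null
python3 -m jog '[[[0.08,-0.35,0],[0,0,0.07],-1],[[0.17,-0.7,0],[0,0,0.14],-1]]' >/dev/null
python3 -m jog '[[[0.08,-0.35,0],[0,0,0.07],-1],[[0.16,-0.63,0],[0,0,0.14],-1],[[0.16,-0.63,0],[0,0,0.21],-1],[[0.16,-0.63,0],[0,0,0.28],-1],[[0.16,-0.63,0],[0,0,0.35],-1],[[0.16,-0.63,0],[0,0,0.42],-1],[[0.16,-0.63,0],[0,0,0.49],-1],[[0.16,-0.63,0],[0,0,0.56],-1],[[0.16,-0.63,0],[0,0,0.617],-1],[[0.16,-0.63,0],[0,0,0.617],-1],[[0.16,-0.63,0],[0,0,0.617],-1]]'
python3 - <<'E'
from h import *
g=cam('wrist'); Q=cloud(g).reshape(-1,3); s=(abs(Q[:,0]-567)<60)&(abs(Q[:,1]-53)<60)
for lo,hi in((70,79),(110,135)):
    b=Q[s&(Q[:,2]>lo)&(Q[:,2]<hi)]; print(len(b),cv2.minAreaRect(b[:,:2].astype(np.float32)))
s=read_state();print(s['position'],s['joints'].round(2)); q=s['ee_rot']; print('psi',2*np.degrees(np.arctan2(q[1],q[0]))-90)
E
```

```text
clock: 14.5
position: [566.3, 53.4, 177.1]
ee_rot: [0.999, 0.053, -0.001, 0.0]
contact_force: [-0.4, 0.8, -0.7]
gripper_width: 85.8
grasp_force: 0.0
3496 ((567.9603881835938, 53.31104278564453), (64.63166809082031, 63.37316131591797), 16.909605026245117)
687 ((568.3232421875, 52.77781677246094), (22.5126953125, 15.733211517333984), 6.721008777618408)
[566.47445484  53.44319149 177.37283831] [ 0.38  0.34 -0.21 -0.   -1.03  1.3 ]
psi -83.94647546345224
```

```bash

python3 -m jog '[[[0.01,0,-0.4],[0,0,0.004],-1],[[0.01,0,-0.75],[0,0,0.004],-1],[[0.01,0,-0.91],[0,0,0.004],-1],[[0.01,0,-0.91],[0,0,0.004],-1],[[0.01,0,-0.91],[0,0,0.004],1],[[0.01,0,-0.91],[0,0,0.004],1],[[0.01,0,-0.91],[0,0,0.004],1],[[0.01,0,-0.91],[0,0,0.004],1],[[0.01,0,-0.91],[0,0,0.004],1],[[0.01,0,-0.91],[0,0,0.004],1],[[0.01,0,-0.91],[0,0,0.004],1],[[0.01,0,-0.91],[0,0,0.004],1],[[0.01,0,-0.91],[0,0,0.004],1],[[0.01,0,-0.91],[0,0,0.004],1]]'
```

```text
clock: 15.95
position: [568.5, 53.7, 88.2]
ee_rot: [0.998, 0.058, 0.001, -0.0]
contact_force: [-1.3, 0.3, 5.4]
gripper_width: 15.5
grasp_force: 58.9
```

```bash

python3 -m jog '[[[0,0,0.4],[0,0,0],1],[[0,0,0.85],[0,0,0],1],[[0,0,0.9],[0,0,0],1],[[-0.1,-0.4,0.9],[0,0,0],1],[[-0.2,-0.7,0.9],[0,0,0],1]]'
python3 -m jog '[[[-0.1,-0.35,0],[0,0,0],1],[[-0.2,-0.7,0],[0,0,0],1]]' >/dev/null
python3 -m jog '[[[-0.1,-0.35,0],[0,0,0],1],[[-0.28,-0.7,-0.2],[0,0,0],1],[[-0.28,-0.73,-0.25],[0,0,0],1],[[-0.28,-0.73,-0.25],[0,0,0],1],[[-0.28,-0.73,-0.25],[0,0,0],1],[[-0.28,-0.73,-0.25],[0,0,0],1]]'
python3 - <<'E'
from h import *
g=cam('wrist'); save(g,'w6.png'); np.save('w6.npy',g,allow_pickle=True); P=cloud(g); Q=P.reshape(-1,3)
for c in((446,-298),(435,-184),(575,-155)):
    b=Q[(np.hypot(Q[:,0]-c[0],Q[:,1]-c[1])<55)&(Q[:,2]>42)&(Q[:,2]<49)]
    if len(b)>200: print(c,len(b),cv2.minAreaRect(b[:,:2].astype(np.float32)))
    h=Q[(np.hypot(Q[:,0]-c[0],Q[:,1]-c[1])<25)&(Q[:,2]>52)&(Q[:,2]<60)]
    if len(h)>20: print('  head',len(h),np.median(h[:,2]),cv2.minEnclosingCircle(h[:,:2].astype(np.float32)))
E
```

```text
clock: 16.45
position: [547.3, -17.0, 176.9]
ee_rot: [0.998, 0.059, -0.0, -0.0]
contact_force: [0.3, -1.2, -0.3]
gripper_width: 15.6
grasp_force: 59.0
clock: 17.25
position: [500.8, -158.7, 152.7]
ee_rot: [0.998, 0.059, 0.001, 0.0]
contact_force: [1.2, 0.0, 0.5]
gripper_width: 15.4
grasp_force: 59.0
(446, -298) 3099 ((445.3081359863281, -300.39654541015625), (61.72776794433594, 73.1238021850586), 61.8857536315918)
  head 201 53.27265519095147 ((445.3482971191406, -300.4204406738281), 13.023036003112793)
(435, -184) 873 ((447.18548583984375, -207.20843505859375), (77.2280502319336, 26.52320671081543), 35.11696243286133)
(575, -155) 5286 ((574.8721923828125, -156.1331024169922), (60.53600311279297, 72.34453582763672), 63.863922119140625)
  head 331 53.233746886829735 ((575.188232421875, -156.08226013183594), 12.677347183227539)
```

View pics/w6.png

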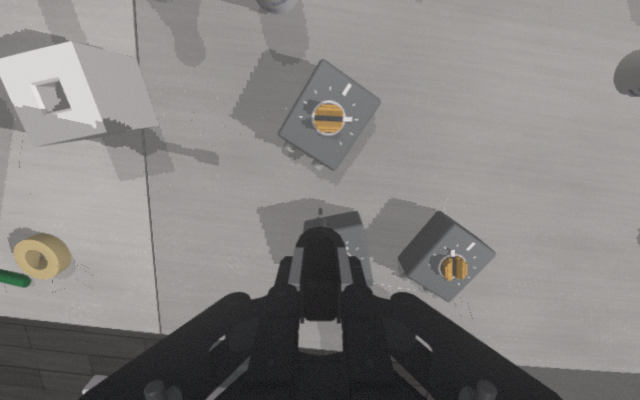

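The image shows amp 3's head at (329,118), pointer at (348,119) and mark at (347,89). Amp 1's head is at (454,267), pointer at (452,252) and mark at (471,246). Amp 2 is hidden by the tool.

```bash
cat > amp.py <<'E'
from h import *
def amp(g,c,yaw0):
    "box centre/yaw by depth, slot direction by dark pixels in the head, pointer and mark by white pixels; world degrees"
    P=cloud(g); Q=P.reshape(-1,3); b=Q[(np.hypot(Q[:,0]-c[0],Q[:,1]-c[1])<50)&(Q[:,2]>42)&(Q[:,2]<49)]
    (bx,by),sz,a=cv2.minAreaRect(b[:,:2].astype(np.float32)); yaw=min([a+k*90 for k in range(-4,4)],key=lambda t:abs((t-yaw0+180)%360-180))
    X0=np.array([bx,by])
    u=proj(g,[*X0,55])[0]; x0,y0=(u-60).astype(int).clip(0); W=g['frame'][y0:y0+120,x0:x0+120]
    S=4; I=cv2.resize(W,None,fx=S,fy=S,interpolation=cv2.INTER_CUBIC).astype(int)
    v,uu=np.mgrid[:I.shape[0],:I.shape[1]]; px=np.stack([x0+(uu+.5)/S-.5,y0+(v+.5)/S-.5],-1).reshape(-1,2)
    T=ray(g,px,55)[:,:2]-X0; B=ray(g,px,45)[:,:2]-X0; I=I.reshape(-1,3)
    dark=(I.max(1)<95)&(np.hypot(*T.T)<9); d=T[dark]; e,vv=np.linalg.eigh(np.cov(d.T)); sl=np.degrees(np.arctan2(vv[1,1],vv[0,1]))
    w=I.min(1)>150; r=np.hypot(*B.T); m=w&(r>24)&(r<36); 
    lab=np.zeros(len(r),np.uint8); lab[m]=1; n,l,st,ce=cv2.connectedComponentsWithStats(lab.reshape(v.shape)); i=1+np.argmax(st[1:,4]); mk=B[(l==i).ravel()]
    md=mk.mean(0); 
    lab[:]=w&(r>10)&(r<21); n,l,st,ce=cv2.connectedComponentsWithStats(lab.reshape(v.shape)); i=1+np.argmax(st[1:,4]); pt=B[(l==i).ravel()].mean(0)
    A=lambda q:np.degrees(np.arctan2(q[1],q[0]))
    print('box',X0.round(1),np.round(sz,1),'yaw %.1f'%yaw,'mark r %.1f dir %.1f'%(np.hypot(*md),A(md)),'ptr r %.1f dir %.1f'%(np.hypot(*pt),A(pt)),'slot %.1f n %d off %s'%(sl,dark.sum(),d.mean(0).round(1)))
E
python3 - <<'E'
from amp import *
L=lambda f:np.load(f,allow_pickle=True).item()
amp(L('w6.npy'),(445.3,-300.4),-28);amp(L('w6.npy'),(575,-156),-26)
for c in((445,-300),(436,-184),(575,-156)): amp(L('w1.npy'),c,-25 if c[0]!=436 else 20)
E
```

```text
box [ 445.3 -300.4] [61.7 73.1] yaw -28.1 mark r 33.0 dir -111.0 ptr r 14.1 dir -1.1 slot -164.1 n 507 off [2.  2.3]
box [ 574.9 -156.1] [60.5 72.3] yaw -26.1 mark r 28.2 dir -26.0 ptr r 11.1 dir -51.9 slot 94.2 n 1355 off [0.1 0.1]
box [ 444.1 -300.8] [61.8 73.4] yaw -27.6 mark r 28.5 dir -27.4 ptr r 17.3 dir 12.4 slot -164.1 n 564 off [-0.3  0.5]
box [ 435.  -185.1] [73.4 60.2] yaw -341.7 mark r 28.3 dir 19.2 ptr r 12.1 dir -90.1 slot 165.8 n 481 off [-0.5 -1.3]
box [ 574.3 -155.6] [61.3 73.1] yaw -26.1 mark r 28.5 dir -27.1 ptr r 15.6 dir -85.7 slot nan n 0 off [nan nan]
  avg = a.mean(axis, **keepdims_kw)
  ret = um.true_divide(
amp.py:11: RuntimeWarning: Degrees of freedom <= 0 for slice
  dark=(I.max(1)<95)&(np.hypot(*T.T)<9); d=T[dark]; e,vv=np.linalg.eigh(np.cov(d.T)); sl=np.degrees(np.arctan2(vv[1,1],vv[0,1]))
  c *= np.true_divide(1, fact)
  c *= np.true_divide(1, fact)
amp.py:17: RuntimeWarning: Mean of empty slice.
  print('box',X0.round(1),np.round(sz,1),'yaw %.1f'%yaw,'mark r %.1f dir %.1f'%(np.hypot(*md),A(md)),'ptr r %.1f dir %.1f'%(np.hypot(*pt),A(pt)),'slot %.1f n %d off %s'%(sl,dark.sum(),d.mean(0).round(1)))
```

```bash

python3 -m jog '[[[0.37,0.01,0],[0,0,-0.07],1],[[0.74,0.027,0],[0,0,-0.14],1],[[0.74,0.027,0],[0,0,-0.21],1],[[0.74,0.027,0],[0,0,-0.28],1],[[0.74,0.027,0],[0,0,-0.35],1],[[0.74,0.027,0],[0,0,-0.42],1],[[0.74,0.027,0],[0,0,-0.49],1],[[0.74,0.027,0],[0,0,-0.56],1],[[0.74,0.027,0],[0,0,-0.63],1],[[0.74,0.027,0],[0,0,-0.7],1],[[0.74,0.027,0],[0,0,-0.772],1],[[0.74,0.027,0],[0,0,-0.772],1],[[0.74,0.027,0],[0,0,-0.772],1],[[0.74,0.027,0],[0,0,-0.772],1]]'
python3 - <<'E'
from amp import *
g=cam('wrist'); save(g,'w7.png'); Q=cloud(g).reshape(-1,3)
# blade/tool tip visible points near the tool axis below the flange
s=read_state(); p=s['position']; q=s['ee_rot']; print('psi',2*np.degrees(np.arctan2(q[1],q[0]))-90,p,s['joints'].round(2))
b=Q[(np.hypot(Q[:,0]-p[0],Q[:,1]-p[1])<30)&(Q[:,2]>80)&(Q[:,2]<150)]
for z in range(80,150,10):
    k=b[(b[:,2]>=z)&(b[:,2]<z+10)]
    if len(k)>3: print(z,len(k),k.mean(0).round(1),k.min(0).round(1),k.max(0).round(1))
E
```

```text
clock: 18.7
position: [574.1, -156.4, 152.5]
ee_rot: [0.732, -0.681, 0.0, -0.0]
contact_force: [0.5, -0.1, -1.1]
gripper_width: 15.5
grasp_force: 59.0
psi -175.85680021193104 [ 574.08413766 -156.45792492  152.39867095] [ 0.01  0.4  -0.18  0.   -0.99  0.07]
80 5 [ 572.9 -164.1   88.3] [ 571.6 -164.3   87.3] [ 574.  -163.9   89.6]
90 23 [ 572.9 -163.5   95.5] [ 569.1 -164.5   90.2] [ 576.5 -158.1   99.7]
100 73 [ 572.5 -161.1  104.1] [ 568.3 -164.5  100. ] [ 576.5 -158.5  110. ]
110 39 [ 572.5 -160.9  112.9] [ 568.5 -162.   110. ] [ 576.4 -158.9  116.7]
140 569 [ 573.3 -167.1  144.9] [ 558.4 -172.6  140.6] [ 587.4 -159.2  150. ]
```

View pics/w7.png

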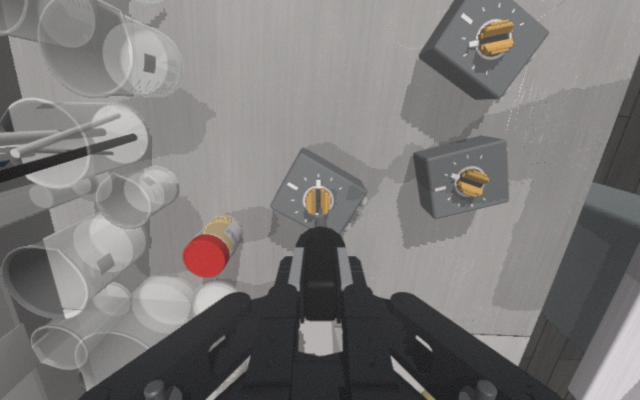

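The tool hangs over amp 3's head (318,200), with its axis about 2 mm low in x. I'll correct that and insert.

```bash

python3 -m jog '[[[0.02,0.003,-0.1],[0,0,0],1],[[0.02,0.003,-0.22],[0,0,0],1],[[0.02,0.003,-0.27],[0,0,0],1],[[0.02,0.003,-0.3],[0,0,0],1],[[0.02,0.003,-0.325],[0,0,0],1],[[0.02,0.003,-0.345],[0,0,0],1],[[0.02,0.003,-0.345],[0,0,0],1],[[0.02,0.003,-0.345],[0,0,0],1]]'
```

```text
clock: 19.55
position: [576.1, -156.5, 118.1]
ee_rot: [0.731, -0.682, 0.0, -0.0]
contact_force: [0.6, -0.3, -0.1]
gripper_width: 15.4
grasp_force: 59.0
```

```bash

python3 -m jog '[[[0,0,-0.012],[0,0,0],1],[[0,0,-0.022],[0,0,0],1],[[0,0,-0.022],[0,0,0],1],[[0,0,-0.022],[0,0,0],1]]'
python3 -m jog '[[[0,0,0],[0,0,0.05],1],[[0,0,0],[0,0,0.1],1],[[0,0,0],[0,0,0.15],1],[[0,0,0],[0,0,0.2],1],[[0,0,0],[0,0,0.25],1],[[0,0,0],[0,0,0.3],1],[[0,0,0],[0,0,0.35],1],[[0,0,0],[0,0,0.4],1],[[0,0,0],[0,0,0.45],1],[[0,0,0],[0,0,0.5],1],[[0,0,0],[0,0,0.546],1],[[0,0,0],[0,0,0.546],1],[[0,0,0],[0,0,0.546],1]]'
python3 -m jog '[[[0,0,0.15],[0,0,0],1],[[0,0,0.35],[0,0,0],1],[[0,0,0.4],[0,0,0],1],[[-0.3,0.1,0.4],[0,0,0],1],[[-0.6,0.2,0.4],[0,0,0],1],[[-0.6,0.2,0.4],[0,0,0],1],[[-0.6,0.2,0.4],[0,0,0],1]]'
python3 - <<'E'
from amp import *
g=cam('wrist'); save(g,'w8.png'); np.save('w8.npy',g,allow_pickle=True)
amp(g,(575,-156),-26); print(proj(g,[[575,-156,55],[435,-185,55]]))
im=cv2.imread('pics/w8.png'); u=proj(g,[575,-156,55])[0].astype(int); cv2.imwrite('pics/w8c.png',cv2.resize(im[max(u[1]-40,0):u[1]+40,u[0]-40:u[0]+40],(400,400),interpolation=cv2.INTER_CUBIC))
E
```

```text
clock: 19.95
position: [575.9, -156.5, 115.6]
ee_rot: [0.732, -0.682, 0.0, 0.0]
contact_force: [-0.1, 0.9, 0.4]
gripper_width: 15.2
grasp_force: 59.0
clock: 21.25
position: [575.8, -156.8, 115.7]
ee_rot: [0.984, -0.179, -0.0, 0.0]
contact_force: [0.4, -2.1, -0.1]
gripper_width: 15.7
grasp_force: 59.0
clock: 21.95
position: [515.8, -136.2, 155.8]
ee_rot: [0.984, -0.178, 0.0, -0.0]
contact_force: [0.2, 0.3, 0.4]
gripper_width: 15.2
grasp_force: 59.0
box [ 574.9 -156. ] [60.8 72.6] yaw -26.2 mark r 28.3 dir -26.4 ptr r 11.1 dir -55.2 slot 141.8 n 1349 off [-0.1 -0.2]
[[317.7399635  131.67684853]
 [395.18844087 258.01343974]]
```

View pics/w8c.png

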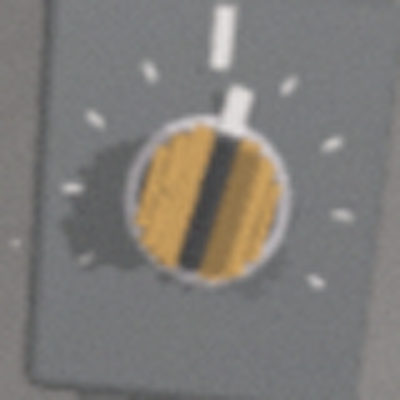

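Amp 3's slot stands 12° short (slot −38°, mark −26°), with a lag of about 17.6° at this depth. I'll re-insert and add 12°.

```bash

python3 -m jog '[[[0.3,-0.1,0],[0,0,0],1],[[0.6,-0.2,0],[0,0,0],1],[[0.6,-0.2,-0.05],[0,0,0],1],[[0.6,-0.2,-0.2],[0,0,0],1],[[0.6,-0.2,-0.3],[0,0,0],1],[[0.6,-0.2,-0.36],[0,0,0],1],[[0.6,-0.2,-0.4],[0,0,0],1],[[0.6,-0.2,-0.4],[0,0,0],1],[[0.6,-0.2,-0.4],[0,0,0.04],1],[[0.6,-0.2,-0.4],[0,0,0.08],1],[[0.6,-0.2,-0.4],[0,0,0.1],1],[[0.6,-0.2,-0.4],[0,0,0.1],1],[[0.6,-0.2,-0.4],[0,0,0.1],1]]'
python3 -m jog '[[[0,0,0.15],[0,0,0],1],[[0,0,0.35],[0,0,0],1],[[0,0,0.4],[0,0,0],1],[[-0.3,0.1,0.4],[0,0,0],1],[[-0.6,0.2,0.4],[0,0,0],1],[[-0.6,0.2,0.4],[0,0,0],1],[[-0.6,0.2,0.4],[0,0,0],1]]'
python3 - <<'E'
from amp import *
g=cam('wrist'); amp(g,(575,-156),-26)
E
```

```text
clock: 23.3
position: [575.5, -156.6, 115.7]
ee_rot: [0.997, -0.074, -0.0, 0.0]
contact_force: [-0.4, -1.6, -1.6]
gripper_width: 15.3
grasp_force: 58.8
clock: 24.0
position: [516.1, -136.2, 156.1]
ee_rot: [0.997, -0.074, 0.001, -0.0]
contact_force: [-0.8, -0.0, 0.2]
gripper_width: 15.4
grasp_force: 59.1
box [ 574.7 -155.9] [60.3 72.8] yaw -26.0 mark r 28.4 dir -26.3 ptr r 12.0 dir -45.4 slot 153.5 n 1291 off [0.1 0.1]
```

```bash

python3 -m jog '[[[-0.4,-0.25,0],[0,0,-0.045],1],[[-0.8,-0.49,0],[0,0,-0.045],1],[[-0.8,-0.49,0],[0,0,-0.045],1],[[-0.8,-0.49,0],[0,0,-0.045],1],[[-0.8,-0.49,0],[0,0,-0.045],1]]'
cat > tip.py <<'E'
from amp import *
g=cam('wrist'); Q=cloud(g).reshape(-1,3); s=read_state(); p=s['position']; q=s['ee_rot']; psi=2*np.degrees(np.arctan2(q[1],q[0]))-90
print('blade %.1f'%(psi+90),p.round(1))
a=np.radians(psi); ty=np.array([np.cos(a),np.sin(a)]); tx=np.array([-ty[1],ty[0]])*1  # tool x = tool y +90deg
for z in(85,95,105):
    k=Q[(np.hypot(Q[:,0]-p[0],Q[:,1]-p[1])<14)&(Q[:,2]>=z)&(Q[:,2]<z+10)][:,:2]-p[:2]
    if len(k)>5:
        y=k@ty; x=k@tx; c=tx*(x.max()-4.5)+ty*(y.max()+y.min())/2
        print(z,len(k),'y %.1f %.1f x max %.1f'%(y.min(),y.max(),x.max()),'axis-TCP',c.round(1),'axis',(p[:2]+c).round(1))
import sys
c=list(map(float,sys.argv[1:4])); amp(g,c[:2],c[2])
E
python3 tip.py 435.5 -185 19
```

```text
clock: 24.55
position: [437.5, -185.5, 155.8]
ee_rot: [0.993, -0.121, 0.001, 0.0]
contact_force: [0.3, -1.3, 0.4]
gripper_width: 15.2
grasp_force: 59.1
blade -13.8 [ 437.5 -185.3  155.7]
85 9 y -1.0 1.4 x max 7.3 axis-TCP [ 2.6 -0.9] axis [ 440.1 -186.2]
95 44 y -3.9 4.4 x max 7.3 axis-TCP [ 2.6 -0.9] axis [ 440.1 -186.2]
105 61 y -3.9 4.3 x max 4.6 axis-TCP [ 0.1 -0.2] axis [ 437.5 -185.6]
box [ 436.3 -185.3] [72.8 61.1] yaw -340.9 mark r 28.2 dir 20.0 ptr r 10.4 dir -40.7 slot 165.6 n 988 off [0.4 0.2]
```

```bash

python3 -m jog '[[[-0.012,0.002,-0.15],[0,0,0],1],[[-0.012,0.002,-0.25],[0,0,0],1],[[-0.012,0.002,-0.32],[0,0,0],1],[[-0.012,0.002,-0.37],[0,0,0],1],[[-0.012,0.002,-0.4],[0,0,0],1],[[-0.012,0.002,-0.4],[0,0,0],1],[[-0.012,0.002,-0.4],[0,0,0],1]]'
python3 -m jog '[[[0,0,0],[0,0,0.05],1],[[0,0,0],[0,0,0.1],1],[[0,0,0],[0,0,0.15],1],[[0,0,0],[0,0,0.2],1],[[0,0,0],[0,0,0.25],1],[[0,0,0],[0,0,0.3],1],[[0,0,0],[0,0,0.35],1],[[0,0,0],[0,0,0.4],1],[[0,0,0],[0,0,0.428],1],[[0,0,0],[0,0,0.428],1],[[0,0,0],[0,0,0.428],1]]'
python3 -m jog '[[[0,0,0.15],[0,0,0],1],[[0,0,0.35],[0,0,0],1],[[0,0,0.4],[0,0,0],1],[[0,0,0.4],[0,0,0],1],[[0,0,0.4],[0,0,0],1]]'
python3 tip.py 436 -185 19
```

```text
clock: 25.3
position: [435.0, -185.3, 115.9]
ee_rot: [0.993, -0.121, 0.0, 0.0]
contact_force: [-0.7, 0.7, -0.5]
gripper_width: 15.2
grasp_force: 59.0
clock: 26.4
position: [435.8, -185.9, 117.0]
ee_rot: [0.947, 0.321, 0.001, 0.001]
contact_force: [-0.4, -2.7, 7.6]
gripper_width: 15.2
grasp_force: 59.8
clock: 26.9
position: [434.1, -185.0, 154.7]
ee_rot: [0.947, 0.321, -0.001, -0.001]
contact_force: [-0.3, 0.7, -0.3]
gripper_width: 15.4
grasp_force: 59.1
blade 37.5 [ 434.  -185.   154.6]
85 10 y -2.4 -0.1 x max 8.1 axis-TCP [2.1 3.2] axis [ 436.1 -181.8]
95 48 y -5.4 2.9 x max 8.3 axis-TCP [2.3 3.3] axis [ 436.2 -181.7]
105 61 y -5.3 2.8 x max 5.8 axis-TCP [0.3 1.7] axis [ 434.2 -183.3]
box [ 436.5 -184.4] [73.2 60.5] yaw -340.7 mark r 28.0 dir 19.0 ptr r 11.6 dir -21.9 slot -169.8 n 975 off [-0.4  0.6]
```

Amp 2 is 9° short because the blade rode up and is about 2.5 mm off-centre. I'll re-centre, enter deeper and finish the turn.

```bash

python3 -m jog '[[[0.022,-0.015,-0.1],[0,0,-0.07],1],[[0.022,-0.015,-0.2],[0,0,-0.14],1],[[0.022,-0.015,-0.3],[0,0,-0.17],1],[[0.022,-0.015,-0.35],[0,0,-0.17],1],[[0.022,-0.015,-0.38],[0,0,-0.17],1],[[0.022,-0.015,-0.4],[0,0,-0.17],1],[[0.022,-0.015,-0.405],[0,0,-0.17],1],[[0.022,-0.015,-0.405],[0,0,-0.17],1]]'
python3 -m jog '[[[0,0,0],[0,0,0.04],1],[[0,0,0],[0,0,0.08],1],[[0,0,0],[0,0,0.12],1],[[0,0,0],[0,0,0.15],1],[[0,0,0],[0,0,0.17],1],[[0,0,0],[0,0,0.17],1],[[0,0,0],[0,0,0.17],1]]'
python3 -m jog '[[[0,0,0.15],[0,0,0],1],[[0,0,0.35],[0,0,0],1],[[0,0,0.4],[0,0,0],1],[[0,0,0.4],[0,0,0],1],[[0,0,0.4],[0,0,0],1]]'
python3 tip.py 436 -185 19
```

```text
clock: 27.75
position: [436.9, -186.6, 115.2]
ee_rot: [0.989, 0.149, 0.0, -0.0]
contact_force: [-1.2, 1.4, -0.4]
gripper_width: 15.1
grasp_force: 59.1
clock: 28.45
position: [436.7, -186.6, 115.2]
ee_rot: [0.947, 0.321, 0.0, -0.0]
contact_force: [-0.7, 1.4, -0.7]
gripper_width: 14.9
grasp_force: 59.1
clock: 28.95
position: [436.5, -186.7, 154.5]
ee_rot: [0.947, 0.321, -0.0, -0.0]
contact_force: [0.0, -0.4, 0.2]
gripper_width: 15.2
grasp_force: 59.1
blade 37.5 [ 436.3 -186.7  154.3]
85 11 y -2.3 0.1 x max 8.2 axis-TCP [2.2 3.1] axis [ 438.6 -183.6]
95 47 y -5.3 3.1 x max 8.4 axis-TCP [2.4 3.2] axis [ 438.7 -183.4]
105 63 y -5.2 3.0 x max 5.5 axis-TCP [0.1 1.5] axis [ 436.5 -185.2]
box [ 436.4 -184.6] [72.9 61.1] yaw -341.0 mark r 28.1 dir 19.2 ptr r 11.0 dir -16.9 slot -154.6 n 1083 off [-0.5 -0. ]
```

Amp 2 is now 6° past the mark, since the lag is only 12° when deeper. I'll bring it back.

```bash

python3 -m jog '[[[0,0,-0.1],[0,0,-0.07],1],[[0,0,-0.2],[0,0,-0.14],1],[[0,0,-0.3],[0,0,-0.146],1],[[0,0,-0.35],[0,0,-0.146],1],[[0,0,-0.38],[0,0,-0.146],1],[[0,0,-0.4],[0,0,-0.146],1],[[0,0,-0.4],[0,0,-0.146],1],[[0,0,-0.4],[0,0,-0.146],1],[[0,0,-0.4],[0,0,-0.18],1],[[0,0,-0.4],[0,0,-0.22],1],[[0,0,-0.4],[0,0,-0.252],1],[[0,0,-0.4],[0,0,-0.252],1],[[0,0,-0.4],[0,0,-0.252],1]]'
python3 -m jog '[[[0,0,0.15],[0,0,0],1],[[0,0,0.35],[0,0,0],1],[[0,0,0.4],[0,0,0],1],[[0,0,0.4],[0,0,0],1],[[0,0,0.4],[0,0,0],1]]'
python3 tip.py 436 -185 19
```

```text
clock: 30.3
position: [437.1, -186.4, 115.4]
ee_rot: [0.998, 0.064, 0.0, -0.0]
contact_force: [-0.1, 3.2, 0.4]
gripper_width: 15.4
grasp_force: 59.2
clock: 30.8
position: [436.4, -186.7, 154.5]
ee_rot: [0.998, 0.063, -0.001, -0.0]
contact_force: [-0.5, 0.9, -1.0]
gripper_width: 14.9
grasp_force: 59.1
blade 7.3 [ 436.3 -186.7  154.2]
85 9 y -1.7 0.6 x max 7.3 axis-TCP [2.7 0.9] axis [ 439.  -185.8]
95 51 y -4.7 3.6 x max 7.6 axis-TCP [3.  0.9] axis [ 439.2 -185.8]
105 63 y -4.6 3.5 x max 4.9 axis-TCP [0.4 0.6] axis [ 436.6 -186.1]
box [ 436.3 -184.6] [73.  60.2] yaw -341.2 mark r 28.1 dir 19.0 ptr r 11.7 dir -56.7 slot -162.8 n 1018 off [ 0.4 -0.4]
```

Amp 2 is on the mark (−1.8°). Amp 1 is next.

```bash

python3 -m jog '[[[0.04,-0.4,0],[0,0,0],1],[[0.08,-0.64,0],[0,0,0.04],1],[[0.08,-0.64,0],[0,0,0.07],1]]' >/dev/null
python3 -m jog '[[[0,-0.3,0],[0,0,0],1],[[0,-0.5,0],[0,0,0],1],[[0,-0.5,0],[0,0,0],1],[[0,-0.5,0],[0,0,0],1],[[0,-0.5,0],[0,0,0],1]]'
python3 tip.py 445 -300.5 -28
```

```text
clock: 31.65
position: [444.5, -300.1, 154.5]
ee_rot: [0.991, 0.137, -0.001, -0.0]
contact_force: [-0.2, -0.2, -0.7]
gripper_width: 15.3
grasp_force: 59.1
blade 15.7 [ 444.7 -300.   154.8]
85 10 y -2.0 0.4 x max 7.3 axis-TCP [2.5 1.5] axis [ 447.2 -298.5]
95 50 y -4.9 3.4 x max 7.5 axis-TCP [2.6 1.5] axis [ 447.3 -298.5]
105 65 y -4.9 3.2 x max 4.8 axis-TCP [0.1 0.9] axis [ 444.8 -299.1]
box [ 445.3 -301.5] [61.  72.8] yaw -28.1 mark r 34.2 dir -118.5 ptr r 10.9 dir -20.9 slot -167.7 n 1182 off [-0.1  0.2]
```

```bash

python3 -m jog '[[[0.004,-0.015,-0.15],[0,0,0],1],[[0.004,-0.015,-0.25],[0,0,0],1],[[0.004,-0.015,-0.32],[0,0,0],1],[[0.004,-0.015,-0.37],[0,0,0],1],[[0.004,-0.015,-0.4],[0,0,0],1],[[0.004,-0.015,-0.4],[0,0,0],1],[[0.004,-0.015,-0.4],[0,0,0],1]]'
python3 -m jog '[[[0,0,0],[0,0,-0.05],1],[[0,0,0],[0,0,-0.1],1],[[0,0,0],[0,0,-0.15],1],[[0,0,0],[0,0,-0.2],1],[[0,0,0],[0,0,-0.25],1],[[0,0,0],[0,0,-0.3],1],[[0,0,0],[0,0,-0.35],1],[[0,0,0],[0,0,-0.4],1],[[0,0,0],[0,0,-0.44],1],[[0,0,0],[0,0,-0.464],1],[[0,0,0],[0,0,-0.464],1],[[0,0,0],[0,0,-0.464],1]]'
python3 -m jog '[[[0,0,0.15],[0,0,0],1],[[0,0,0.35],[0,0,0],1],[[0,0,0.4],[0,0,0],1],[[0,0,0.4],[0,0,0],1],[[0,0,0.4],[0,0,0],1]]'
python3 tip.py 445 -300.5 -28
```

```text
clock: 32.4
position: [445.5, -302.3, 115.4]
ee_rot: [0.991, 0.136, 0.0, 0.0]
contact_force: [0.1, 0.4, -0.1]
gripper_width: 15.8
grasp_force: 59.1
clock: 33.6
position: [445.9, -302.0, 115.5]
ee_rot: [0.94, -0.342, 0.001, -0.0]
contact_force: [1.2, 3.3, 0.9]
gripper_width: 15.3
grasp_force: 59.2
clock: 34.1
position: [444.7, -302.1, 154.4]
ee_rot: [0.94, -0.342, -0.001, -0.0]
contact_force: [-0.2, -0.2, -0.3]
gripper_width: 15.8
grasp_force: 59.1
blade -40.0 [ 444.6 -302.   154.1]
85 12 y -0.4 2.0 x max 7.0 axis-TCP [ 1.4 -2.2] axis [ 446.  -304.3]
95 49 y -3.3 4.9 x max 7.3 axis-TCP [ 1.6 -2.4] axis [ 446.2 -304.4]
105 59 y -3.3 4.8 x max 4.9 axis-TCP [-0.2 -0.8] axis [ 444.4 -302.9]
box [ 445.4 -301.7] [60.  73.2] yaw -27.3 mark r 28.1 dir -27.4 ptr r 10.4 dir -50.2 slot 156.0 n 955 off [-0.4 -0.5]
```

Amp 1 reads within 3.5°. I'll take one verification view of all three from clear of the tool.

```bash

python3 -m jog '[[[0.2,0.4,0.1],[0,0,-0.07],1],[[0.5,0.8,0.2],[0,0,-0.14],1],[[0.5,0.86,0.2],[0,0,-0.21],1],[[0.5,0.86,0.2],[0,0,-0.29],1]]' >/dev/null
python3 -m jog '[[[0.2,0.4,0],[0,0,0],1],[[0.5,0.86,0],[0,0,0],1],[[0.5,0.86,0],[0,0,0],1],[[0.5,0.86,0],[0,0,0],1],[[0.5,0.86,0],[0,0,0],1]]'
python3 - <<'E'
from amp import *
g=cam('wrist'); save(g,'w9.png')
amp(g,(575,-156),-26);amp(g,(436.4,-185),19);amp(g,(445.3,-301),-28)
im=cv2.imread('pics/w9.png'); t=[]
for c in((575,-156,55),(436.4,-185,55),(445.3,-301,55)):
    u=proj(g,c)[0].astype(int); print(u); y=max(u[1]-36,0); x=max(u[0]-36,0); t.append(cv2.resize(im[y:y+72,x:x+72],(266,266),interpolation=cv2.INTER_CUBIC))
cv2.imwrite('pics/w9c.png',np.hstack(t))
E
```

```text
clock: 35.05
position: [544.5, -130.5, 174.3]
ee_rot: [0.803, -0.596, -0.001, 0.001]
contact_force: [-0.3, -0.7, -0.7]
gripper_width: 15.4
grasp_force: 59.1
box [ 574.3 -156.6] [61.2 73.3] yaw -26.2 mark r 28.5 dir -25.1 ptr r 10.1 dir -57.5 slot 153.5 n 903 off [-0.3 -0.8]
box [ 436.5 -185.1] [73.8 61.4] yaw -341.0 mark r 28.2 dir 19.7 ptr r 9.8 dir -25.5 slot -161.3 n 718 off [ 1.4 -0.9]
box [ 445.6 -300.6] [62.6 73.6] yaw -27.6 mark r 32.4 dir -117.3 ptr r 15.1 dir -33.4 slot 157.6 n 812 off [1.  2.2]
[295 162]
[442 175]
[490  42]
```

View pics/w9c.png

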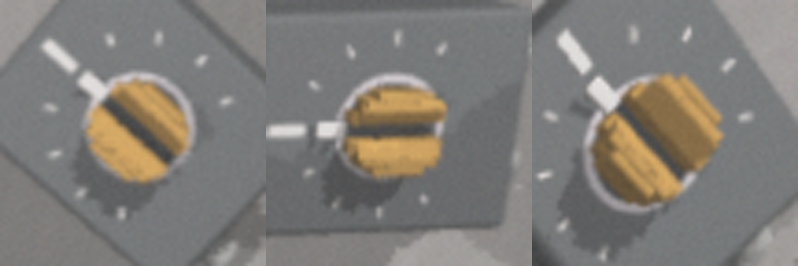

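Amps 3 and 2 line up in the enlargements. Amp 1 is oblique here, so I'll look at it once more from straight above.

```bash

python3 -m jog '[[[-0.4,-0.3,0],[0,0,0],1],[[-0.8,-0.6,0],[0,0,0],1],[[-1,-0.9,0],[0,0,0],1]]' >/dev/null
python3 -m jog '[[[-0.24,0,0],[0,0,0],1],[[-0.24,0,0],[0,0,0],1],[[-0.24,0,0],[0,0,0],1],[[-0.24,0,0],[0,0,0],1]]'
python3 - <<'E'
from amp import *
g=cam('wrist'); save(g,'w10.png'); amp(g,(445.3,-301),-28)
im=cv2.imread('pics/w10.png'); u=proj(g,(445.3,-301,55))[0].astype(int); print(u,-g['R'].T@g['t']); y=max(u[1]-40,0);x=u[0]-40
cv2.imwrite('pics/w10c.png',cv2.resize(im[y:y+80,x:x+80],(400,400),interpolation=cv2.INTER_CUBIC))
E
```

```text
clock: 35.8
position: [421.8, -220.6, 175.3]
ee_rot: [0.803, -0.596, 0.0, -0.0]
contact_force: [-0.3, 0.1, 0.2]
gripper_width: 15.2
grasp_force: 59.1
box [ 444.7 -301.8] [61.1 72.5] yaw -27.2 mark r 33.4 dir -114.8 ptr r 7.2 dir -61.6 slot 157.2 n 1119 off [0.1 0.3]
[319 105] [ 444.26549137 -300.47963985  319.48074957]
```

View pics/w10c.png

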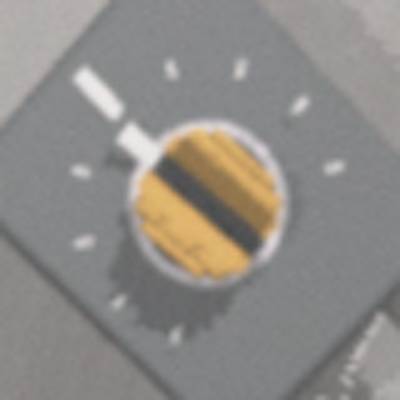

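Amp 1 is 4.6° short. I'll give it a nudge.

```bash

python3 -m jog '[[[0.12,-0.4,0],[0,0,0.07],1],[[0.24,-0.82,0],[0,0,0.14],1],[[0.24,-0.82,-0.1],[0,0,0.21],1],[[0.24,-0.82,-0.2],[0,0,0.28],1],[[0.24,-0.82,-0.2],[0,0,0.293],1],[[0.24,-0.82,-0.2],[0,0,0.293],1],[[0.24,-0.82,-0.2],[0,0,0.293],1]]'
python3 -m jog '[[[0,0,-0.15],[0,0,0],1],[[0,0,-0.25],[0,0,0],1],[[0,0,-0.32],[0,0,0],1],[[0,0,-0.37],[0,0,0],1],[[0,0,-0.4],[0,0,0],1],[[0,0,-0.4],[0,0,0],1],[[0,0,-0.4],[0,0,0],1],[[0,0,-0.4],[0,0,-0.03],1],[[0,0,-0.4],[0,0,-0.053],1],[[0,0,-0.4],[0,0,-0.053],1],[[0,0,-0.4],[0,0,-0.053],1]]'
python3 -m jog '[[[0,0,0.2],[0,0,0],1],[[0,0,0.4],[0,0,0],1],[[-0.1,0.4,0.6],[0,0,-0.07],1],[[-0.24,0.82,0.6],[0,0,-0.14],1],[[-0.24,0.82,0.6],[0,0,-0.21],1],[[-0.24,0.82,0.6],[0,0,-0.24],1],[[-0.24,0.82,0.6],[0,0,-0.24],1],[[-0.24,0.82,0.6],[0,0,-0.24],1]]'
python3 - <<'E'
from amp import *
g=cam('wrist'); amp(g,(445.3,-301),-28)
E
```

```text
clock: 36.55
position: [446.0, -302.1, 155.7]
ee_rot: [0.945, -0.326, 0.001, 0.0]
contact_force: [-0.2, -0.8, 0.8]
gripper_width: 15.4
grasp_force: 59.1
clock: 37.65
position: [445.7, -302.1, 115.2]
ee_rot: [0.926, -0.377, 0.0, -0.0]
contact_force: [2.2, 3.3, -1.2]
gripper_width: 15.5
grasp_force: 59.0
clock: 38.45
position: [421.1, -220.6, 175.2]
ee_rot: [0.803, -0.595, -0.0, 0.0]
contact_force: [-0.6, 0.5, 0.2]
gripper_width: 15.3
grasp_force: 59.2
box [ 444.8 -301.5] [61.2 72.3] yaw -27.1 mark r 33.7 dir -113.9 ptr r 8.1 dir -68.6 slot 151.3 n 1093 off [-0.   0.1]
```

All three trimmers are within 2°. The tool goes back to its stand.

```bash

python3 -m jog '[[[0.25,0.45,0],[0,0,0.07],1],[[0.49,0.91,0],[0,0,0.14],1],[[0.49,0.91,0],[0,0,0.21],1]]' >/dev/null
python3 -m jog '[[[0.25,0.45,0],[0,0,0.07],1],[[0.49,0.91,0],[0,0,0.14],1],[[0.49,0.91,0],[0,0,0.21],1]]' >/dev/null
python3 -m jog '[[[0.25,0.45,0],[0,0,0.07],1],[[0.49,0.91,0],[0,0,0.14],1],[[0.49,0.91,0],[0,0,0.21],1],[[0.49,0.91,0],[0,0,0.246],1],[[0.49,0.91,0],[0,0,0.246],1],[[0.49,0.91,0],[0,0,0.246],1],[[0.49,0.91,0],[0,0,0.246],1]]'
sed 's/^import sys/Q=Q[(abs(Q[:,0]-567)<60)\&(abs(Q[:,1]-53)<60)\&(Q[:,2]>72)\&(Q[:,2]<79)]; print(len(Q),cv2.minAreaRect(Q[:,:2].astype(np.float32))); raise SystemExit/; s/(85,95,105)/(100,110,120)/' tip.py > tip2.py; python3 tip2.py
```

```text
clock: 39.8
position: [568.2, 52.2, 175.1]
ee_rot: [0.998, 0.058, -0.0, 0.0]
contact_force: [0.6, -0.5, -1.0]
gripper_width: 15.1
grasp_force: 59.2
blade 6.6 [568.3  52.3 175.2]
110 20 y -1.7 0.7 x max 7.3 axis-TCP [2.7 0.8] axis [571.   53.1]
120 67 y -4.7 3.6 x max 7.4 axis-TCP [2.8 0.8] axis [571.1  53.1]
3870 ((567.919677734375, 53.32587432861328), (64.65663146972656, 63.471580505371094), 16.79661750793457)
```

```bash

python3 -m jog '[[[-0.006,0.005,-0.2],[0,0,0],1],[[-0.006,0.005,-0.35],[0,0,0],1],[[-0.006,0.005,-0.45],[0,0,0],1],[[-0.006,0.005,-0.55],[0,0,0],1],[[-0.006,0.005,-0.65],[0,0,0],1],[[-0.006,0.005,-0.75],[0,0,0],1],[[-0.006,0.005,-0.82],[0,0,0],1],[[-0.006,0.005,-0.84],[0,0,0],1],[[-0.006,0.005,-0.84],[0,0,0],1]]'
python3 -m jog '[[[0,0,-0.01],[0,0,0],1],[[0,0,-0.02],[0,0,0],1],[[0,0,-0.025],[0,0,0],1],[[0,0,-0.025],[0,0,0],1]]'
```

```text
clock: 40.75
position: [567.7, 53.2, 90.9]
ee_rot: [0.998, 0.059, -0.0, 0.0]
contact_force: [0.0, 0.1, 0.0]
gripper_width: 15.3
grasp_force: 59.2
clock: 41.15
position: [567.8, 53.3, 88.7]
ee_rot: [0.998, 0.059, 0.0, -0.0]
contact_force: [1.4, 0.5, 0.2]
gripper_width: 15.1
grasp_force: 59.2
```

Near contact. I'll release, rise and check.

```bash

python3 -m jog '[[[0,0,0],[0,0,0],-1],[[0,0,0],[0,0,0],-1],[[0,0,0],[0,0,0],-1],[[0,0,0],[0,0,0],-1],[[0,0,0],[0,0,0],-1],[[0,0,0],[0,0,0],-1],[[0,0,0],[0,0,0],-1],[[0,0,0.3],[0,0,0],-1],[[0,0,0.7],[0,0,0],-1],[[0,0,1],[0,0,0],-1],[[0,0,1],[0,0,0],-1],[[0,0,1],[0,0,0],-1],[[0,0,1],[0,0,0],-1]]'
python3 - <<'E'
from amp import *
g=cam('wrist'); Q=cloud(g).reshape(-1,3); s=(abs(Q[:,0]-567)<60)&(abs(Q[:,1]-53)<60)
for lo,hi in((70,79),(110,140)):
    b=Q[s&(Q[:,2]>lo)&(Q[:,2]<hi)]; print(len(b),np.median(b[:,2]),cv2.minAreaRect(b[:,:2].astype(np.float32)))
t=cam('top'); save(t,'top9.png'); Q=cloud(t).reshape(-1,3); d=np.hypot(Q[:,0]-517,Q[:,1]-255.5); b=Q[(d<40)&(Q[:,2]>95)&(Q[:,2]<112)]; print('lamp',len(b),np.median(b[:,2]),cv2.minAreaRect(b[:,:2].astype(np.float32)))
E
```

```text
clock: 42.45
position: [566.8, 53.1, 187.3]
ee_rot: [0.998, 0.058, -0.001, 0.0]
contact_force: [0.4, -0.5, -0.1]
gripper_width: 85.6
grasp_force: 0.0
3260 76.37224731841357 ((567.9502563476562, 53.28797149658203), (64.64739227294922, 63.33191680908203), 16.935344696044922)
634 127.78069210736439 ((568.2800903320312, 54.10730743408203), (21.527238845825195, 15.85980224609375), 6.213135242462158)
lamp 0 nan ((0.0, 0.0), (0.0, 0.0), 0.0)
  return _methods._mean(a, axis=axis, dtype=dtype,
  ret = ret.dtype.type(ret / rcount)
```

View pics/top9.png

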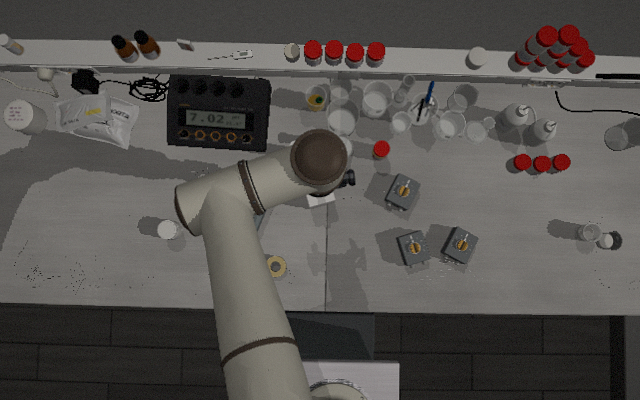

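The tool hangs in its stand (top at 127.8 mm, centred). The arm hides the lamp in the top view, so I'll move aside and check it.

```bash

python3 -m jog '[[[-0.3,0.4,0],[0,0,0],-1],[[-0.6,0.8,0],[0,0,0],-1],[[-0.8,1,0],[0,0,0],-1],[[-0.8,1,0],[0,0,0],-1],[[-0.8,1,0],[0,0,0],-1],[[-0.8,1,0],[0,0,0],-1]]'
python3 - <<'E'
from amp import *
g=cam('wrist'); Q=cloud(g).reshape(-1,3)
for c,r,lo,hi in(((517,255.5),40,97,112),((517,255.5),110,36,46),((567.5,53.5),20,110,140)):
    b=Q[(np.hypot(Q[:,0]-c[0],Q[:,1]-c[1])<r)&(Q[:,2]>lo)&(Q[:,2]<hi)]
    if len(b): print(len(b),np.median(b[:,2]),cv2.minAreaRect(b[:,:2].astype(np.float32)))
E
```

```text
clock: 43.15
position: [488.1, 152.9, 188.1]
ee_rot: [0.998, 0.058, -0.0, 0.0]
contact_force: [-0.6, 0.2, 0.2]
gripper_width: 85.3
grasp_force: 0.0
994 103.9235869700092 ((517.4119873046875, 255.50369262695312), (45.12992858886719, 14.685401916503906), 81.1229019165039)
11324 41.36171526336224 ((517.862548828125, 255.03492736816406), (129.4773712158203, 139.1485595703125), 69.3451919555664)
969 127.66700507535616 ((567.3522338867188, 54.92218780517578), (21.866100311279297, 16.56062889099121), 8.263570785522461)
```

```bash
python3 -c "
from bench import job_done; print(job_done())"
```

```text
the job is handed in; nothing more can be done
None
```

I handed the job in at 43 s; the verdict was not shown, but by my last measurements the lamp holder is locked tight on its seat, the three amplifier trimmers present are within about 2° of their long marks, and the tuning tool hangs back in its stand.

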